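# Pack up a level rest from sawn offcuts

## Task

Build a raised rest for the V block from the sawn metal offcuts. Pick the tapered offcut whose slope matches the sloping top of the biggest offcut and lay it centrally on that slope, turned thick end over low end so that its top comes out level. Let go, then stand the V block upright in the middle of that level top; the biggest offcut stays where it lies.

Things in the scene. Friction and masses are not known exactly. Their poses are not given: they have to be found in the camera images.
- base_offcut: The biggest sawn metal offcut, 84 x 66 mm in plan (x by y), about 0.5 kg, lying on the bench as the bottom of the stack. Origin: centre of its flat underside. Its top is a plane sloping at 12 degrees along its own x: 42 mm high at its -x end, 33 mm in the middle, 24 mm at its +x (low) end.
- base_offcut_top (a point): The middle of the sloping top of the biggest offcut, 33 mm above its underside; z is square to the slope and points up, x points down the slope towards the low end.
- wedge_offcut: The long tapered offcut, 72 mm long (x), 46 mm wide (y, between parallel upright sides to grip), 0.2 kg. Origin: centre of its flat underside, on which it lies. Its top slopes at 12 degrees: 18 mm high at the -x end, 26 in the middle, 33 at the +x (thick) end. Two other offcuts do not fit: one 62 x 46 mm with level top, 27 mm high, and a short one, 48 x 42 mm, with a steeper top (12 to 36 mm).
- wedge_offcut_top (a point): The middle of the sloping top of the long tapered offcut, 26 mm above its underside; z is square to that face. With the offcut's underside on the biggest offcut's slope and both x axes the same way round, this face is level, about 58 mm above the bench.
- v_block: Ground steel V block, 35 mm wide (x) and 60 mm long (y), 30 mm high, with a V groove along y in its top, standing upright on the bench. Origin: centre of its underside. Grip it across its 35 mm. Mass about 0.36 kg.
Things that resemble listed ones, but are neither listed nor needed, are in the scene too. What is shaped like the base_offcut but yellow is not meant.

How it is judged:
By the outcome, as a careful person would: the job done as asked, in the order asked, and still so for the second after the job is handed in, with the robot touching nothing.
It also fails if it takes over 54 s, if anything falls off the work surface, if the arm or the gripper's body presses on something with over 40 N, if the wrist force passes 120 N, or if a joint passes its speed limit or range.

## Robot

A 6-joint arm with a two-finger parallel gripper is mounted at the origin on a cart in front of the work surface, level with it; the furniture and walls round the work are solid. World frame = base frame: x ahead of the robot, y to its left, z up, the work surface at z = 0. Lengths are in m, angles in rad, forces in N, time in s.
With the tool pointing down it reaches from about 0.425 to 1.125 m from the base axis. Payload 14.9 kg.
Tool frame: the origin (TCP) lies on the mounting face of the last link; the fingertips stand 191 mm ahead of it and the grasp point (between the pads) lies 172 mm ahead of it; x points along the fingers, y is the direction in which the jaws open and shut, and the axes are right-handed (so a half turn about x gives the same grasp; the last joint's range is limited). The gripper opens to 91 mm and grips with 3 to 60 N. Pads are 32 mm wide; open, the fingers measure 118 mm over their backs; the gripper's body (76 mm by 178 mm) begins 60 mm behind the grasp point.
Start: joints at [1.187, 0.379, 1.734, -0, 1.028, -0.033], TCP at [0.241, 0.657, 0.405] pointing down, gripper open.
Joint ranges: [-2.77, 2.77], [-0.74, 2.19], [0, 2.66], [-1.06, 4.2], [0.31, 2.87], [-3.08, 3.08]. Speed limits (rad/s): [1.89, 1.89, 2.39, 3.14, 3.14, 3.14].

## Interface

Orientations are given as a unit quaternion [w, x, y, z].
In Python, from rig import sense, read_camera, finish_job, recognise, outline_of gives the robot as it stands. The module is installed in compiled form; this text tells all that it offers.
- The arm moves only by the tool send_rows, never from a script. Its arguments are lists of equal length, an entry for each row: "hand": the finger opening in mm, from 0 to 91.2; "travel": the shift along the tool's x, y, z in mm, a list of three; "twist": the turn, a rotation vector about the tool's x, y, z in rad, a list of three. A call has exactly 5 rows; each row is the pose to reach, as a shift and turn from the pose commanded when the call began, along the tool's axes at that moment; what a row does not reach only later rows make up. A row lasts 1/8 s, in which the tool goes at most 62.5 mm and 10.7 degrees, less where a joint would pass 70% of its speed; a pose out of reach is approached as far as the arm can. A call with a gripper value outside its range is refused whole. The fingers move at their own pace and stop on an object; "grip_force" is the grip in N (left out, the last holds). Time passes only in rows, so rows that repeat a pose let the fingers close, or fill a call up. It gives the time, the measured TCP pose, the force and the opening at its end, in the units of the state.
- sense(): the state, without advancing time (a new reading comes with each control period).
- read_camera(name): name is "scene" or "top"; returns a dict with "frame" (420x560x3 uint8, red, green, blue), "range_z" (420x560 float32, m along the optical axis (not along the pixel's ray), 0 where there is no reading), "mtx" (3x3 intrinsics, pixels), "view" (4x4, takes a point from world to camera coordinates). Camera axes: x right, y down, z forward; pixel columns grow to the right and rows downward; lengths in m; the calibration is good to about 2 mm. A picture is of the moment at which its call begins.
- finish_job(): hands the job in, once; it reports no verdict.
Trained networks look in the newest picture that a camera, given by its name, has taken for a name from the list of things; names that differ only in an ending like _2 or _b are one class to them, and where a whole thing is asked for, a point or a joint stands for the part that bears it (a point fixed in the world has none). Each returns a list of dicts, best first, with "score" (0 to 1); they miss things now and then, are a little off and sometimes report something else, mostly with a low value. They report only what shows in the picture. A call takes as long as a camera call. They do not tell look-alikes from the thing itself.
- recognise(camera, query): "extent" ([left, top, right, bottom] in pixels, round what is visible of it).
- outline_of(camera, query): "pixels" (420x560 bool, what is visible of it) and "extent" ([left, top, right, bottom] in pixels, round what is visible of it).
The state is a dict: "clock": time; "joint_pos": joint angles; "dq": joint speeds; "joint_efforts": joint torques, N m; "tool_pos": TCP position; "ee_rot": TCP orientation; "force": force on the tool from outside, world axes, zero at the start; "torque": the same for the moment, N m; "finger_gap": finger opening in m.
Only numpy, scipy, OpenCV 4.12 (cv2) and the standard library are available. Lean on these libraries where they do the work, as an engineer would, in place of code of your own. Each camera call takes 0.05 s, during which the arm holds its last target.

## Working session

There is one attempt and no reset: what is moved stays moved. The work goes in short steps, Python scripts to look and compute and a tool call to move; the robot and the scene stay as the last step left them, time stands still between calls to the robot, and variables do not carry over. Pictures are saved under pics/ and viewed, and the job is handed in when it is done.

Besides the shell and the picture viewer there is one more tool, called after "Call:" by a JSON object that holds its "api" and its "payload". send_rows: Moves the arm, as the interface text tells. Its arguments: {"type":"object","properties":{"hand":{"type":"array"},"travel":{"type":"array"},"twist":{"type":"array"},"grip_force":{"type":"number"}},"required":["hand","travel","twist"]}

```bash
ls; mkdir -p pics; python3 - <<'E'
from rig import *
import cv2,numpy as np
print(sense())
for c in ("scene","top"):
    d=read_camera(c); cv2.imwrite(f"pics/{c}0.png",cv2.resize(d["frame"][:,:,::-1],(800,600)))
    np.savez(f"{c}0.npz",**d); print(d["mtx"],d["view"])
    for q in ("base_offcut","wedge_offcut","v_block"):
        for r in recognise(c,q): print(c,q,r)
E
```

```text
pics
{'clock': 0.0, 'joint_pos': array([ 1.18670441e+00,  3.79419476e-01,  1.73477200e+00,  2.33970685e-05,
        1.02846173e+00, -3.32875433e-02]), 'dq': array([-0.00144825,  0.00138462, -0.0007287 , -0.00187687, -0.00021765,
       -0.0003157 ]), 'joint_efforts': array([-3.16323836e-03, -7.63714242e+01, -4.34362507e+01,  6.50150073e-02,
        4.24826914e-02, -3.30760861e-05]), 'tool_pos': array([0.24048508, 0.65720114, 0.40408485]), 'ee_rot': array([ 0.69617179,  0.12303191,  0.69634101, -0.12376263]), 'force': array([ 0.38851479, -0.26866017, -0.594223  ]), 'torque': array([ 0.00397732, -0.00785016, -0.01134786]), 'finger_gap': 0.0914029103690644}
[[468.6254124    0.         274.57124992]
 [  0.         468.6254124  206.30569306]
 [  0.           0.           1.        ]] [[ 0.61124789 -0.79140905 -0.00690886 -0.33773432]
 [-0.45294259 -0.34264678 -0.82306512  0.27428637]
 [ 0.64901389  0.50622613 -0.56790499  1.14293294]
 [ 0.          0.          0.          1.        ]]
scene base_offcut {'extent': [214.2, 183.2, 246.1, 209.6], 'score': 0.85}
scene base_offcut {'extent': [2
[... 464 characters left out ...]
96.02990563 205.8351224 ]
 [  0.           0.           1.        ]] [[-0.0153383  -0.99969617  0.01929544 -0.03407027]
 [-0.99713638  0.01386412 -0.07434267  0.52735235]
 [ 0.07405257 -0.02038047 -0.99704606  1.01689028]
 [ 0.          0.          0.          1.        ]]
top base_offcut {'extent': [238.9, 191.3, 265.9, 223.2], 'score': 0.9}
top base_offcut {'extent': [179.9, 191.4, 216.4, 226.4], 'score': 0.63}
top base_offcut {'extent': [390.8, 232.5, 421.5, 262.5], 'score': 0.6}
top base_offcut {'extent': [333.2, 128.8, 374.0, 172.1], 'score': 0.56}
top wedge_offcut {'extent': [146.7, 161.6, 173.2, 191.8], 'score': 0.67}
top v_block {'extent': [138.3, 239.9, 166.9, 259.6], 'score': 0.64}
```

View pics/scene0.png

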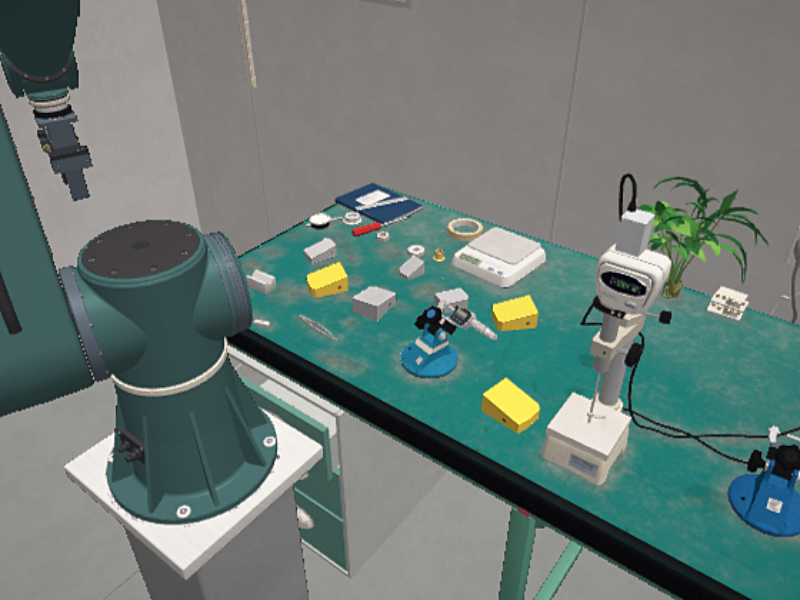

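View pics/top0.png

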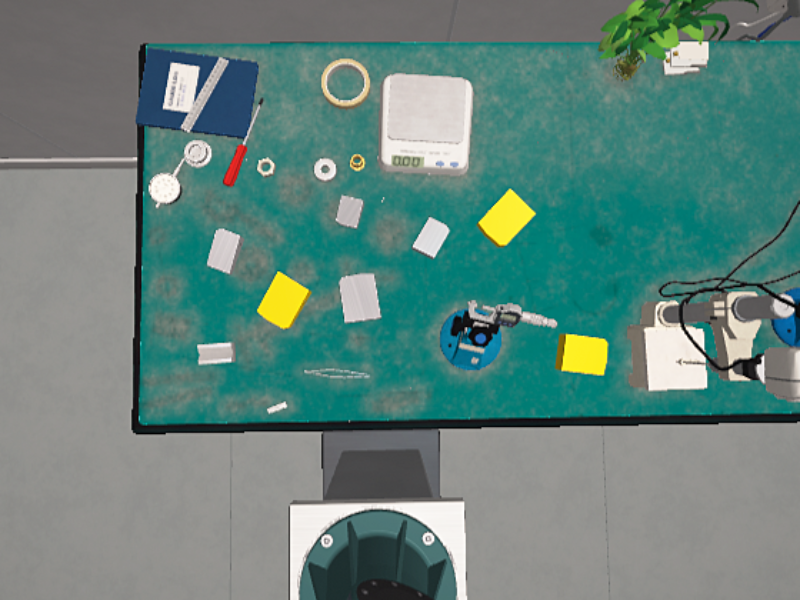

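The images show a grey base at top (360,297). The grey offcut candidates are at (223,250), (349,211) and (431,237), and the V block is at (214,353) (800x600 scale). The yellow look-alikes are excluded. Next I'll take heights from the range data and an enlarged crop.

```bash
cat > h.py <<'E'
import numpy as np,cv2
def world(d):
    r=d["range_z"];v,u=np.mgrid[0:420,0:560].astype(float)
    K=d["mtx"];c=np.stack([(u-K[0,2])/K[0,0]*r,(v-K[1,2])/K[1,1]*r,r],-1)
    V=d["view"];return (c-V[:3,3])@V[:3,:3]
E
python3 - <<'E'
from h import *
d=dict(np.load("top0.npz"));W=world(d)
d2=dict(np.load("scene0.npz"));W2=world(d2)
print("table z top",np.median(W[280:290,120:260,2]),"noise",W[275:285,180:200,2].std())
s=.7
for n,(u,v) in dict(base=(360,297),A=(223,250),B=(349,211),C=(431,237),V=(214,353)).items():
    u=int(u*s);v=int(v*s)
    w=W[v-22:v+22,u-22:u+22]; f=d["frame"][v-22:v+22,u-22:u+22].astype(int)
    m=(w[...,2]>.009)&(f.max(-1)-f.min(-1)<45)
    nc,l,st,_=cv2.connectedComponentsWithStats(m.astype(np.uint8)); k=l==l[22,22]
    p=w[k]; rect=cv2.minAreaRect((p[:,:2]*1000).astype(np.float32))
    A=np.c_[p[:,:2],np.ones(len(p))];
    g,*_=np.linalg.lstsq(A,p[:,2],rcond=None); res=p[:,2]-A@g
    for _ in range(5):
        q=abs(res)<.004; g,*_=np.linalg.lstsq(A[q],p[q,2],rcond=None); res=p[:,2]-A@g
    print(n,len(p),np.round(p.mean(0),4),"z",p[:,2].min().round(3),p[:,2].max().round(3),"rect",np.round(rect[0]),np.round(rect[1]),round(rect[2],1),"slope deg",np.degrees(np.arctan(np.hypot(*g[:2]))).round(1),"down dir",np.degrees(np.arctan2(-g[1],-g[0])).round(1),"res",res[q].std().round(4))
# crops
c=d["frame"][120:270,125:325,::-1];cv2.imwrite("pics/crop_top.png",cv2.resize(c,(800,600),interpolation=cv2.INTER_CUBIC))
c=d2["frame"][155:245,165:285,::-1];cv2.imwrite("pics/crop_scene.png",cv2.resize(c,(800,600),interpolation=cv2.INTER_CUBIC))
E
```

```text
table z top 0.0018760251566958986 noise 0.10463800434721546
base 832 [0.5212 0.0263 0.0381] z 0.01 1.054 rect [505.  23.] [123.  67.] 10.3 slope deg 11.7 down dir 8.4 res 0.0017
A 534 [0.6105 0.2697 0.033 ] z 0.009 1.054 rect [553. 131.] [359.  72.] 67.3 slope deg 12.2 down dir 157.4 res 0.0017
B 329 [0.6815 0.0433 0.0271] z 0.01 1.054 rect [578.  27.] [268.  55.] 8.8 slope deg 25.4 down dir 161.6 res 0.0017
C 440 [ 0.6302 -0.1056  0.0294] z 0.01 1.054 rect [560. -64.] [ 46. 233.] 58.8 slope deg 0.6 down dir 62.6 res 0.0017
V 345 [0.4265 0.2805 0.0412] z 0.009 1.054 rect [436. 148.] [ 35. 339.] 4.4 slope deg 34.3 down dir 98.0 res 0.0021
```

View pics/crop_top.png

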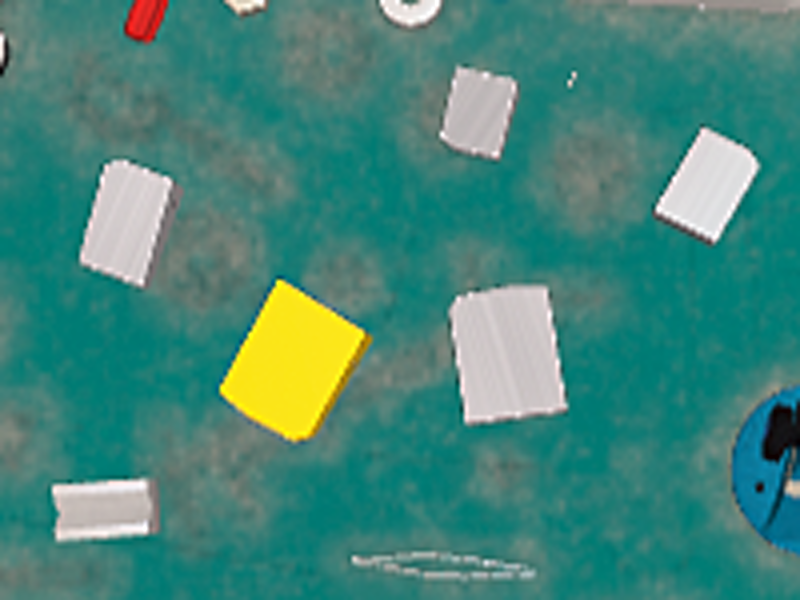

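View pics/crop_scene.png

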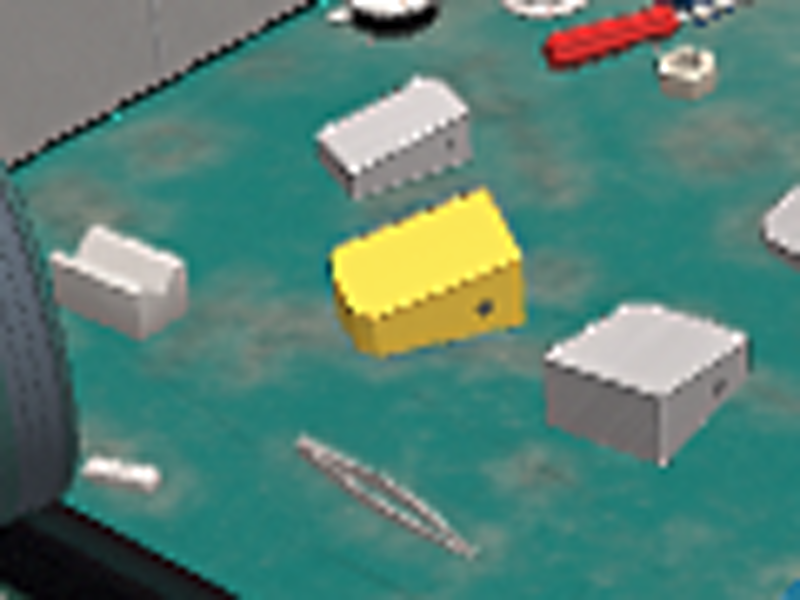

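In the crops, A (crop_top 128,222) slopes 12.2° and is the long tapered wedge, with its thick end away from the robot. B (480,112) slopes 25° and is the short, steep one. C (708,185) is level. The base is the grey one at (508,355), sloping 11.7° with its low end toward +x. Next I'll refine the poses by silhouette fitting.

```bash
cat >> h.py <<'E'
from scipy.optimize import minimize
t=np.tan(np.radians(12))
def wedgev(L,Wd,hn,hp): # heights at -x,+x
    return np.array([[sx*L/2,sy*Wd/2,z] for sx in(-1,1) for sy in(-1,1) for z in (0,hn if sx<0 else hp)])
M=dict(base=wedgev(.084,.066,.042,.024),wedge=wedgev(.072,.046,.018,.033),v=wedgev(.035,.060,.030,.030))
def mask(d,uv,half=26,top=.07,bot=.005):
    W=world(d);u,v=map(int,uv)
    m=(W[...,2]>bot)&(W[...,2]<top)&(d["range_z"]>0)
    f=d["frame"].astype(int); m&=(f.max(-1)-f.min(-1)<50)
    b=np.zeros_like(m);b[v-half:v+half,u-half:u+half]=1;m&=b
    n,l=cv2.connectedComponents(m.astype(np.uint8),connectivity=4)
    return l==l[v,u]
def sil(d,P,S=8):
    V=d["view"];c=P@V[:3,:3].T+V[:3,3];p=c@d["mtx"].T;p=p[:,:2]/p[:,2:]
    return cv2.convexHull(p.astype(np.float32))[:,0]
def fit(cams,verts,x0,Rz=None):
    S=8
    def cost(x):
        c,s=np.cos(x[2]),np.sin(x[2]);P=verts@np.array([[c,-s,0],[s,c,0],[0,0,1]]).T+[x[0],x[1],0]
        e=0
        for d,m in cams:
            h=sil(d,P); ys,xs=np.where(m); u0,v0=xs.min()-8,ys.min()-8;w,hh=xs.max()-u0+9,ys.max()-v0+9
            I=np.zeros((hh*S,w*S),np.uint8)
            cv2.fillConvexPoly(I,np.round(((h+.5-[u0,v0])*S-.5)*16).astype(np.int32),1,shift=4)
            a=I.reshape(hh,S,w,S).mean((1,3))
            e+=np.abs(a-m[v0:v0+hh,u0:u0+w]).sum()/m.sum()
        return e
    best=None
    for dy in (-.1,0,.1):
        s0=np.array([x0[0],x0[1],x0[2]+dy])
        sim=np.array([s0,s0+[.006,0,0],s0+[0,.006,0],s0+[0,0,.1]])
        r=minimize(cost,s0,method="Nelder-Mead",options=dict(initial_simplex=sim,xatol=1e-5,fatol=1e-5,maxiter=400))
        if best is None or r.fun<best.fun: best=r
    return best
def proj(d,p):
    V=d["view"];c=V[:3,:3]@p+V[:3,3];q=d["mtx"]@c;return q[:2]/q[2]
E
python3 - <<'E'
from h import *
T=dict(np.load("top0.npz"));Sc=dict(np.load("scene0.npz"))
for n,g in dict(base=(.523,.026,.14),wedge=(.610,.27,-.38),v=(.427,.28,.05)).items():
    uv=[proj(d,np.array([g[0],g[1],.025])) for d in(T,Sc)]
    ms=[mask(T,uv[0]),mask(Sc,uv[1])]
    for lab,c in (("top",[(T,ms[0])]),("scene",[(Sc,ms[1])]),("both",[(T,ms[0]),(Sc,ms[1])])):
        r=fit(c,M[n],g);print(n,lab,[int(m.sum()) for d,m in c],np.round(r.x[:2],4),np.degrees(r.x[2]).round(1),round(r.fun,3))
E
```

```text
base top [838] [0.5228 0.0268] 8.1 0.046
base scene [501] [0.5246 0.0309] 11.6 0.096
base both [838, 501] [0.5231 0.0275] 8.7 0.179
wedge top [544] [0.6126 0.2749] -20.2 0.082
wedge scene [254] [0.6155 0.2791] -26.9 0.168
wedge both [544, 254] [0.6126 0.2756] -20.1 0.282
v top [346] [0.426  0.2872] 4.3 0.105
v scene [226] [0.4273 0.2912] 2.4 0.169
v both [346, 226] [0.426  0.2884] 4.3 0.303
```

```bash
cat >> h.py <<'E'
from scipy.spatial.transform import Rotation as Ro
def cur():
    from rig import sense
    s=sense();return s,np.array(s["tool_pos"]),Ro.from_quat(np.roll(s["ee_rot"],-1))
def tgt(grasp,jaw_yaw,pitch_about_jaw=0):
    """grasp pt world, jaw dir yaw (deg); tilt about jaw axis (deg)"""
    a=np.radians(jaw_yaw);y=np.array([np.cos(a),np.sin(a),0]);x=np.array([0,0,-1.]);z=np.cross(x,y)
    R=Ro.from_rotvec(np.radians(pitch_about_jaw)*y)*Ro.from_matrix(np.c_[x,y,z])
    return np.array(grasp)-.172*R.as_matrix()[:,0],R
def plan(grasp,jaw_yaw,pitch=0):
    s,p,R=cur(); P,Q=tgt(grasp,jaw_yaw,pitch)
    y=R.as_matrix()[:,1]
    print("t",s["clock"],"q",np.round(s["joint_pos"],3),"gap",round(s["finger_gap"],4),"F",np.round(s["force"],1))
    print("grasp now",np.round(p+.172*R.as_matrix()[:,0],4),"jaw yaw now",np.degrees(np.arctan2(y[1],y[0])).round(1),"x",np.round(R.as_matrix()[:,0],3))
    print("travel",np.round(R.inv().apply(P-p)*1000,1),"twist",np.round((R.inv()*Q).as_rotvec(),4))
E
python3 - <<'E'
from h import *
plan((.613,.276,.12),70); plan((.613,.276,.12),-110)
E
```

```text
t 0.4 q [ 1.187  0.379  1.734 -0.     1.029 -0.033] gap 0.0911 F [-0.   0.1 -0.3]
grasp now [0.2405 0.6573 0.2326] jaw yaw now 69.9 x [-0. -0. -1.]
travel [ 112.7 -230.1  480.8] twist [-0.0017 -0.      0.0002]
t 0.4 q [ 1.187  0.379  1.734 -0.     1.029 -0.033] gap 0.0911 F [-0.   0.1 -0.3]
grasp now [0.2405 0.6573 0.2326] jaw yaw now 69.9 x [-0. -0. -1.]
travel [ 112.7 -230.1  480.8] twist [3.1399e+00 3.0000e-04 0.0000e+00]
```

Call:
{"api": "send_rows", "payload": {"hand": [74,74,74,74,74], "travel": [[10,-28,60],[20,-57,119],[30,-86,178],[40,-114,237],[50,-142,296]], "twist": [[0,0,0],[0,0,0],[0,0,0],[0,0,0],[0,0,0]], "grip_force": 30}}

```text
clock: 1.02
tool_pos: [0.4573, 0.4346, 0.3577]
ee_rot: [0.696, 0.123, 0.696, -0.123]
force: [0.5, 0.1, 0.1]
finger_gap: 0.074
```

```bash
python3 - <<'E'
from h import *
plan((.613,.276,.10),70)
E
```

```text
t 1.025 q [ 0.723  0.331  1.901 -0.     0.909 -0.497] gap 0.074 F [0.5 0.1 0.1]
grasp now [0.4574 0.4346 0.1857] jaw yaw now 69.9 x [ 0.  0. -1.]
travel [ 85.7 -95.5 200.6] twist [-0.0016  0.0002 -0.0004]
```

Call:
{"api": "send_rows", "payload": {"hand": [74,74,74,74,74], "travel": [[20,-23,50],[40,-46,96],[60,-70,145],[84,-88,185],[84,-88,185]], "twist": [[0,0,0],[0,0,0],[0,0,0],[0,0,0],[0,0,0]]}}

```text
clock: 1.65
tool_pos: [0.6009, 0.2877, 0.2719]
ee_rot: [0.695, 0.124, 0.697, -0.125]
force: [-0.5, 0.1, -0.1]
finger_gap: 0.074
```

```bash
python3 - <<'E'
from h import *
from rig import *
plan((.613,.276,.024),70)
d=read_camera("scene");d2=read_camera("top")
np.savez("scene1.npz",**d);np.savez("top1.npz",**d2)
plan((.613,.276,.024),70)
for d,n in((d,"s"),(d2,"t")):
    u,v=proj(d,np.array([.613,.276,.06])).astype(int)
    cv2.imwrite(f"pics/{n}1.png",cv2.resize(d["frame"][v-45:v+45,u-60:u+60,::-1],(800,600),interpolation=cv2.INTER_CUBIC))
E
```

```text
t 1.65 q [ 0.412  0.499  1.847 -0.     0.798 -0.805] gap 0.074 F [-0.5  0.1 -0.1]
grasp now [0.6005 0.2875 0.0999] jaw yaw now 69.7 x [-0.002 -0.001 -1.   ]
travel [75.9 -6.6 15.6] twist [-0.0048 -0.0016  0.0017]
t 1.75 q [ 0.415  0.496  1.847  0.     0.799 -0.804] gap 0.0738 F [0.1 0.1 0.6]
grasp now [0.5996 0.2898 0.1016] jaw yaw now 69.9 x [-0. -0. -1.]
travel [77.6 -8.4 17.3] twist [-0.0026 -0.0004  0.0002]
```

View pics/s1.png

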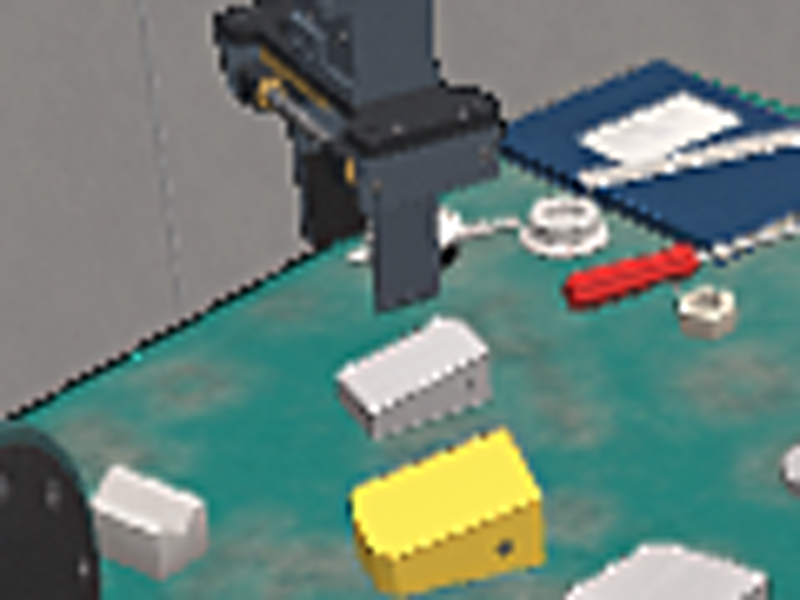

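View pics/t1.png

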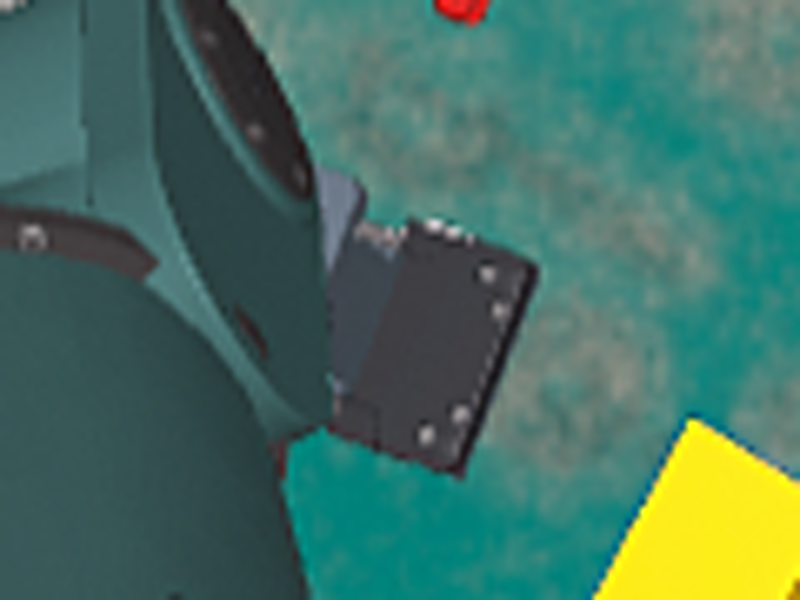

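The scene crop shows the open gripper just behind and above the wedge (420,375), with the near finger at (405,250). I'll check the calibration against that finger.

```bash
python3 - <<'E'
from h import *
d=dict(np.load("scene1.npz"));W=world(d)
g=np.array([.5996,.2898,.1016]);a=np.radians(69.9);y=np.array([np.cos(a),np.sin(a)]);z=np.array([np.sin(a),-np.cos(a)])
p=W.reshape(-1,3);f=d["frame"].reshape(-1,3).astype(int)
r=p[:,:2]-g[:2];j=r@y;k=r@z
m=(abs(k)<.03)&(j<-.035)&(j>-.07)&(p[:,2]>.06)&(p[:,2]<.115)&(f.max(1)<110)
print(m.sum(),"jaw",np.percentile(j[m],[5,25,50,75,95]).round(4),"k",np.percentile(k[m],[1,10,50,90,99]).round(4),"z",p[m,2].min(),p[m,2].max())
for n in("top0","scene0"):
    d=dict(np.load(n+".npz"));W=world(d)
    u,v=proj(d,np.array([.613,.276,.026])).astype(int)
    q=mask(d,(u,v));P=W[q];print(n,"table z",np.median(W[v+20:v+30,u-30:u-20,2]),"maxz",np.percentile(P[:,2],97))
E
```

```text
78 jaw [-0.0517 -0.0496 -0.0472 -0.0447 -0.0414] k [-0.0171 -0.0145 -0.0012  0.0136  0.0173] z 0.08049061660268714 0.11450268274911125
top0 table z 0.0019569537562021734 maxz 0.03379806491341544
scene0 table z 0.0018139956113976579 maxz 0.03334332280554399
```

Call:
{"api": "send_rows", "payload": {"hand": [74,74,74,74,74], "travel": [[10,-8,18],[30,-8,18],[50,-8,18],[65,-8,18],[65,-8,18]], "twist": [[0,0,0],[0,0,0],[0,0,0],[0,0,0],[0,0,0]]}}

```text
clock: 2.38
tool_pos: [0.6131, 0.2763, 0.2069]
ee_rot: [0.696, 0.123, 0.697, -0.124]
force: [0.7, -1.1, -0.1]
finger_gap: 0.0742
```

```bash
python3 - <<'E'
from h import *
plan((.614,.2764,.023),69.8)
E
```

```text
t 2.375 q [ 0.389  0.603  1.833 -0.     0.708 -0.832] gap 0.0742 F [ 0.7 -1.1 -0.1]
grasp now [0.6127 0.2761 0.0349] jaw yaw now 69.9 x [-0.002 -0.001 -1.   ]
travel [11.9  0.4  0.8] twist [ 0.0021 -0.0019  0.0017]
```

Call:
{"api": "send_rows", "payload": {"hand": [74,74,40,40,40], "travel": [[12,0,1],[12,0,1],[12,0,1],[12,0,1],[12,0,1]], "twist": [[0,0,0],[0,0,0],[0,0,0],[0,0,0],[0,0,0]], "grip_force": 30}}

```text
clock: 3.0
tool_pos: [0.6148, 0.2759, 0.197]
ee_rot: [0.696, 0.123, 0.696, -0.123]
force: [-1.1, -0.6, 1.5]
finger_gap: 0.047
```

Call:
{"api": "send_rows", "payload": {"hand": [40,40,40,40,40], "travel": [[0,0,0],[0,0,0],[0,0,0],[0,0,0],[0,0,0]], "twist": [[0,0,0],[0,0,0],[0,0,0],[0,0,0],[0,0,0]]}}

```text
clock: 3.62
tool_pos: [0.6148, 0.2759, 0.197]
ee_rot: [0.696, 0.123, 0.696, -0.123]
force: [-2.0, -1.2, 6.0]
finger_gap: 0.0457
```

```bash
python3 - <<'E'
from h import *
plan((.614,.2764,.14),69.8)
plan((.524,.0285,.14),98.1,12)
E
```

```text
t 3.625 q [ 0.387  0.62   1.83  -0.     0.692 -0.833] gap 0.0457 F [-2.  -1.2  6. ]
grasp now [0.6148 0.2759 0.025 ] jaw yaw now 69.9 x [ 0.  0. -1.]
travel [-115.     0.2   -0.9] twist [ 0.0018  0.0001 -0.0001]
t 3.625 q [ 0.387  0.62   1.83  -0.     0.692 -0.833] gap 0.0457 F [-2.  -1.2  6. ]
grasp now [0.6148 0.2759 0.025 ] jaw yaw now 69.9 x [ 0.  0. -1.]
travel [-111.3 -246.6   31.3] twist [-0.4903  0.2053 -0.0516]
```

Call:
{"api": "send_rows", "payload": {"hand": [40,40,40,40,40], "travel": [[-15,0,0],[-40,0,0],[-70,0,0],[-80,-30,4],[-80,-75,10]], "twist": [[0,0,0],[0,0,0],[0,0,0],[-0.1,0.04,0],[-0.2,0.08,-0.01]]}}

```text
clock: 4.25
tool_pos: [0.5986, 0.202, 0.2787]
ee_rot: [0.677, 0.053, 0.733, -0.05]
force: [0.5, -0.6, -2.0]
finger_gap: 0.0456
```

```bash
python3 - <<'E'
from h import *
plan((.529,.0293,.10),98.3,12)
E
```

```text
t 4.25 q [ 0.284  0.451  1.907  0.043  0.855 -1.17 ] gap 0.0456 F [ 0.5 -0.6 -2. ]
grasp now [0.5851 0.2039 0.1072] jaw yaw now 81.6 x [-0.078  0.011 -0.997]
travel [  11.2 -170.7   -8.6] twist [-0.288   0.1294 -0.0416]
```

Call:
{"api": "send_rows", "payload": {"hand": [40,40,40,40,40], "travel": [[0,-45,-2],[0,-90,-4],[3,-130,-6],[6,-165,-8],[6,-165,-8]], "twist": [[-0.08,0.03,-0.01],[-0.16,0.07,-0.02],[-0.23,0.1,-0.03],[-0.285,0.129,-0.041],[-0.285,0.129,-0.041]]}}

```text
clock: 4.88
tool_pos: [0.5649, 0.0385, 0.2722]
ee_rot: [0.627, -0.053, 0.776, 0.042]
force: [0.6, 0.6, -1.6]
finger_gap: 0.0457
```

```bash
python3 - <<'E'
from h import *
from rig import *
d=read_camera("scene");d2=read_camera("top")
plan((.5291,.0293,.062),98.3,12)
np.savez("scene2.npz",**d);np.savez("top2.npz",**d2)
for d,n in((d,"s"),(d2,"t")):
    u,v=proj(d,np.array([.53,.03,.06])).astype(int)
    cv2.imwrite(f"pics/{n}2.png",cv2.resize(d["frame"][v-45:v+45,u-60:u+60,::-1],(800,600),interpolation=cv2.INTER_CUBIC))
E
```

```text
t 4.975 q [ 0.033  0.394  2.019 -0.028  0.937 -1.655] gap 0.0458 F [-0.2  0.1 -1. ]
grasp now [0.53   0.0351 0.1041] jaw yaw now 97.8 x [-0.206 -0.029 -0.978]
travel [41.5 -5.5  7.1] twist [-0.0091 -0.0001 -0.0008]
```

View pics/s2.png

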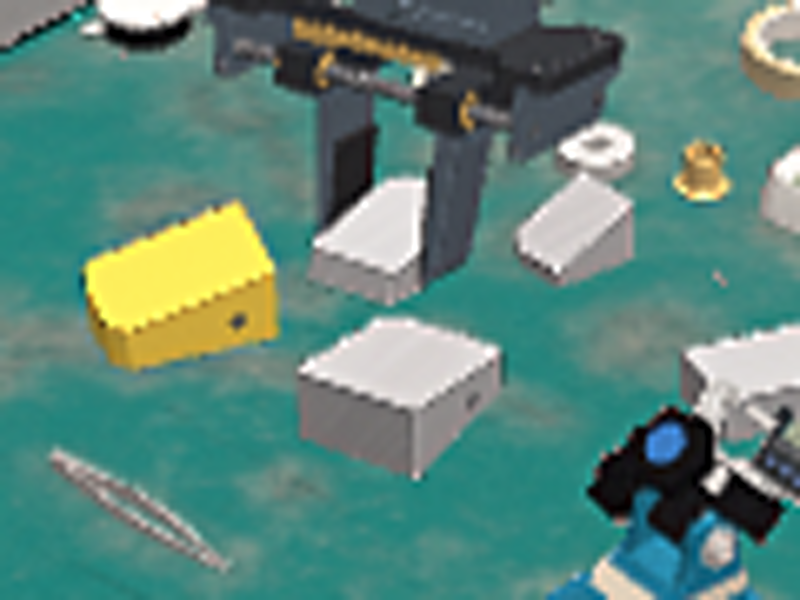

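The wedge is held thick end away (370,240) above the base (400,370), with its top looking level. Lowering now.

Call:
{"api": "send_rows", "payload": {"hand": [40,40,40,40,40], "travel": [[10,-5.5,2],[20,-5.5,4],[30,-5.5,6],[38,-5.5,7],[38,-5.5,7]], "twist": [[-0.009,0,0],[-0.009,0,0],[-0.009,0,0],[-0.009,0,0],[-0.009,0,0]]}}

```text
clock: 5.6
tool_pos: [0.5646, 0.0346, 0.2322]
ee_rot: [0.627, -0.056, 0.776, 0.046]
force: [-0.2, -0.4, -1.1]
finger_gap: 0.0459
```

```bash
python3 - <<'E'
from h import *
from rig import *
d=read_camera("scene")
plan((.5291,.0293,.0575),98.3,12)
np.savez("scene3.npz",**d)
W=world(d)
u,v=proj(d,np.array([.53,.03,.06])).astype(int)
cv2.imwrite(f"pics/s3.png",cv2.resize(d["frame"][v-45:v+45,u-60:u+60,::-1],(800,600),interpolation=cv2.INTER_CUBIC))
E
```

```text
t 5.65 q [ 0.023  0.46   2.022 -0.033  0.87  -1.67 ] gap 0.0459 F [-0.7  0.1 -2.2]
grasp now [0.5291 0.0294 0.0646] jaw yaw now 98.4 x [-0.208 -0.03  -0.978]
travel [ 6.9 -0.   1.1] twist [ 0.0013 -0.002  -0.0006]
```

View pics/s3.png

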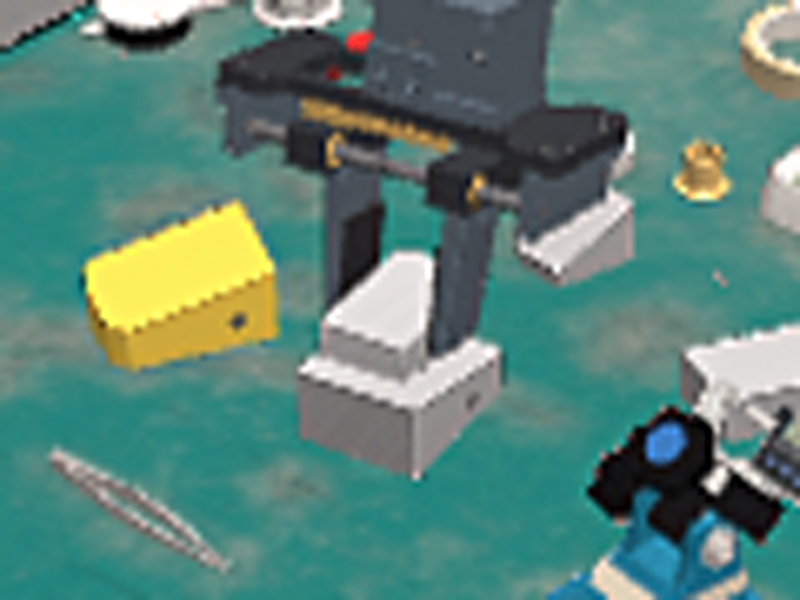

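```bash
python3 - <<'E'
from h import *
d=dict(np.load("scene3.npz"))
def tf(P,x,y,z,yaw,pitch=0):
    return Ro.from_euler("ZY",[yaw,pitch],degrees=True).apply(P)+[x,y,z]
bx,by,yaw=.5246,.0309,8.4
wo=np.array([bx,by,.033+.0072])
B=tf(M["base"],bx,by,0,yaw);Wd=tf(M["wedge"],*wo,yaw,12)
u,v=proj(d,np.array([.53,.03,.06])).astype(int)
I=cv2.resize(d["frame"][v-45:v+45,u-60:u+60,::-1],(800,600),interpolation=cv2.INTER_CUBIC)
E=[(0,1),(2,3),(4,5),(6,7),(0,2),(1,3),(4,6),(5,7),(0,4),(1,5),(2,6),(3,7)]
for P,c in((B,(0,0,255)),(Wd,(255,0,0))):
    q=[((proj(d,p)+.5-[u-60,v-45])*800/120).astype(int) for p in P]
    for a,b in E: cv2.line(I,tuple(map(int,q[a])),tuple(map(int,q[b])),c,1)
cv2.imwrite("pics/s3o.png",I)
E
```

```text
(no output)
```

View pics/s3o.png

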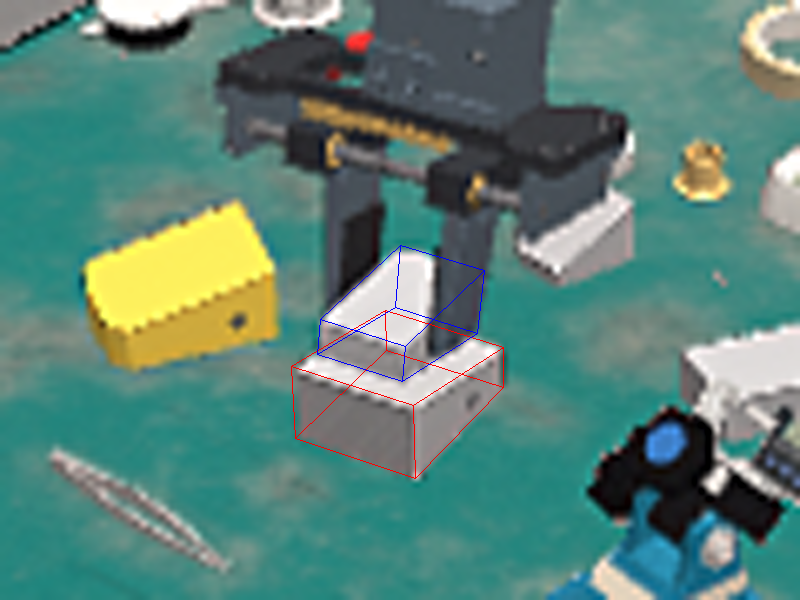

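Call:
{"api": "send_rows", "payload": {"hand": [40,40,40,40,40], "travel": [[2,1.5,0.5],[4,1.5,1],[5,1.5,1],[6,1.5,1],[6,1.5,1]], "twist": [[0,0,0],[0,0,0],[0,0,0],[0,0,0],[0,0,0]]}}

```text
clock: 6.28
tool_pos: [0.5644, 0.0359, 0.227]
ee_rot: [0.627, -0.056, 0.776, 0.046]
force: [0.4, 1.5, -1.3]
finger_gap: 0.0455
```

```bash
python3 - <<'E'
from h import *
plan((.5291,.0308,.0575),98.3,12)
E
```

```text
t 6.275 q [ 0.026  0.47   2.023 -0.032  0.859 -1.667] gap 0.0455 F [ 0.4  1.5 -1.3]
grasp now [0.5287 0.0308 0.0588] jaw yaw now 98.4 x [-0.207 -0.03  -0.978]
travel [1.2 0.1 0.4] twist [ 0.0012 -0.0015 -0.0005]
```

Call:
{"api": "send_rows", "payload": {"hand": [40,40,40,40,40], "travel": [[0.5,0,0],[1,0,0],[1.5,0,0],[2,0,0],[2,0,0]], "twist": [[0,0,0],[0,0,0],[0,0,0],[0,0,0],[0,0,0]]}}

```text
clock: 6.9
tool_pos: [0.5641, 0.0359, 0.2252]
ee_rot: [0.627, -0.056, 0.776, 0.046]
force: [-1.7, 0.2, 3.8]
finger_gap: 0.0457
```

Call:
{"api": "send_rows", "payload": {"hand": [40,40,40,40,40], "travel": [[0.5,0,0],[0.5,0,0],[0.5,0,0],[0.5,0,0],[0.5,0,0]], "twist": [[0,0,0],[0,0,0],[0,0,0],[0,0,0],[0,0,0]]}}

```text
clock: 7.52
tool_pos: [0.5641, 0.0359, 0.2252]
ee_rot: [0.627, -0.056, 0.776, 0.046]
force: [-3.1, 0.4, 13.0]
finger_gap: 0.0461
```

Call:
{"api": "send_rows", "payload": {"hand": [47,50,55,62,68], "travel": [[0,0,0],[0,0,0],[0,0,0],[0,0,0],[0,0,0]], "twist": [[0,0,0],[0,0,0],[0,0,0],[0,0,0],[0,0,0]]}}

```text
clock: 8.15
tool_pos: [0.5639, 0.0359, 0.2245]
ee_rot: [0.627, -0.056, 0.776, 0.046]
force: [0.0, 0.1, -0.2]
finger_gap: 0.0671
```

Call:
{"api": "send_rows", "payload": {"hand": [70,70,70,70,70], "travel": [[0,0,0],[-15,0,0],[-40,0,0],[-80,0,0],[-120,0,0]], "twist": [[0,0,0],[0,0,0],[0,0,0],[0,0,0],[0,0,0]]}}

```text
clock: 8.78
tool_pos: [0.589, 0.0395, 0.3441]
ee_rot: [0.627, -0.056, 0.775, 0.046]
force: [0.3, -0.1, -0.4]
finger_gap: 0.0704
```

```bash
python3 - <<'E'
from h import *
plan((.4268,.289,.12),4.3);plan((.4268,.289,.12),184.3)
E
```

```text
t 8.775 q [ 0.031  0.316  1.955 -0.027  1.079 -1.671] gap 0.0704 F [ 0.3 -0.1 -0.4]
grasp now [0.5535 0.0344 0.1759] jaw yaw now 98.4 x [-0.207 -0.03  -0.978]
travel [  77.1  270.4 -110.6] twist [ 1.6351 -0.1613  0.1721]
t 8.775 q [ 0.031  0.316  1.955 -0.027  1.079 -1.671] gap 0.0704 F [ 0.3 -0.1 -0.4]
grasp now [0.5535 0.0344 0.1759] jaw yaw now 98.4 x [-0.207 -0.03  -0.978]
travel [  77.1  270.4 -110.6] twist [-1.4938 -0.1688 -0.1582]
```

Call:
{"api": "send_rows", "payload": {"hand": [70,70,70,70,70], "travel": [[5,27,-11],[10,54,-22],[15,85,-35],[20,120,-48],[25,150,-60]], "twist": [[0.16,-0.016,0.017],[0.33,-0.032,0.034],[0.49,-0.048,0.051],[0.65,-0.065,0.069],[0.82,-0.08,0.086]]}}

```text
clock: 9.4
tool_pos: [0.5032, 0.1796, 0.3312]
ee_rot: [0.625, 0.234, 0.705, -0.24]
force: [0.7, 0.3, -0.6]
finger_gap: 0.0702
```

```bash
python3 - <<'E'
from h import *
plan((.4268,.289,.12),4.3)
E
```

```text
t 9.4 q [ 0.29   0.239  2.088  0.077  0.912 -0.646] gap 0.0702 F [ 0.7  0.3 -0.6]
grasp now [0.4843 0.1849 0.1603] jaw yaw now 50.9 x [-0.11   0.031 -0.993]
travel [  50.7   38.4 -123.7] twist [ 0.8098 -0.0806  0.0854]
```

Call:
{"api": "send_rows", "payload": {"hand": [70,70,70,70,70], "travel": [[8,8,-24],[16,16,-48],[24,24,-72],[32,32,-96],[40,36,-112]], "twist": [[0.15,-0.015,0.016],[0.3,-0.03,0.032],[0.45,-0.045,0.048],[0.6,-0.06,0.064],[0.75,-0.075,0.08]]}}

```text
clock: 10.02
tool_pos: [0.435, 0.279, 0.3015]
ee_rot: [0.53, 0.465, 0.536, -0.465]
force: [0.8, 0.6, -0.1]
finger_gap: 0.0698
```

```bash
python3 - <<'E'
from h import *
from rig import *
d=read_camera("scene");d2=read_camera("top")
np.savez("scene4.npz",**d);np.savez("top4.npz",**d2)
plan((.4268,.289,.06),4.3)
for d,n in((d,"s"),(d2,"t")):
    cv2.imwrite(f"pics/{n}4.png",cv2.resize(d["frame"][120:270,150:350,::-1],(800,600),interpolation=cv2.INTER_CUBIC))
E
```

```text
t 10.125 q [0.524 0.253 2.145 0.012 0.748 0.376] gap 0.0701 F [ 0.1 -0.1 -0.4]
grasp now [0.4333 0.2798 0.1289] jaw yaw now 8.0 x [-0.007  0.005 -1.   ]
travel [ 69.   -5.9 -10.7] twist [ 0.0641 -0.0059  0.0068]
```

View pics/s4.png

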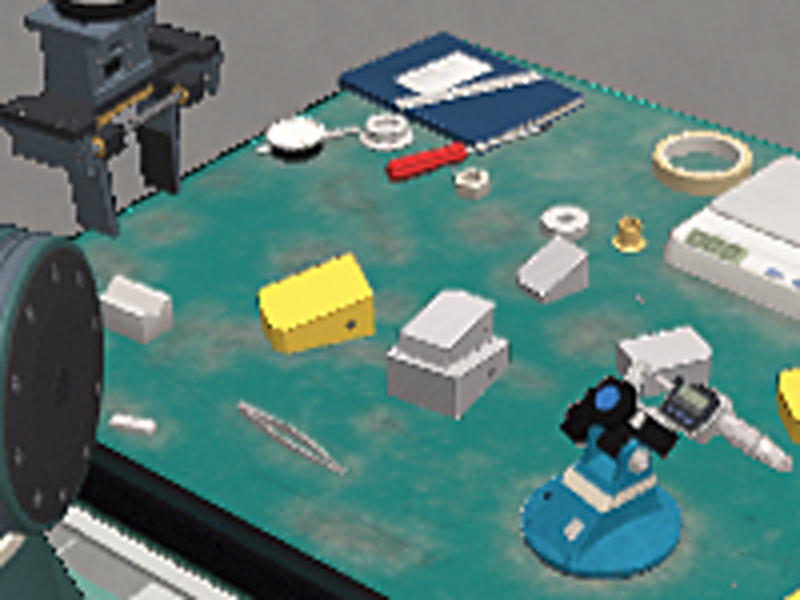

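View pics/t4.png

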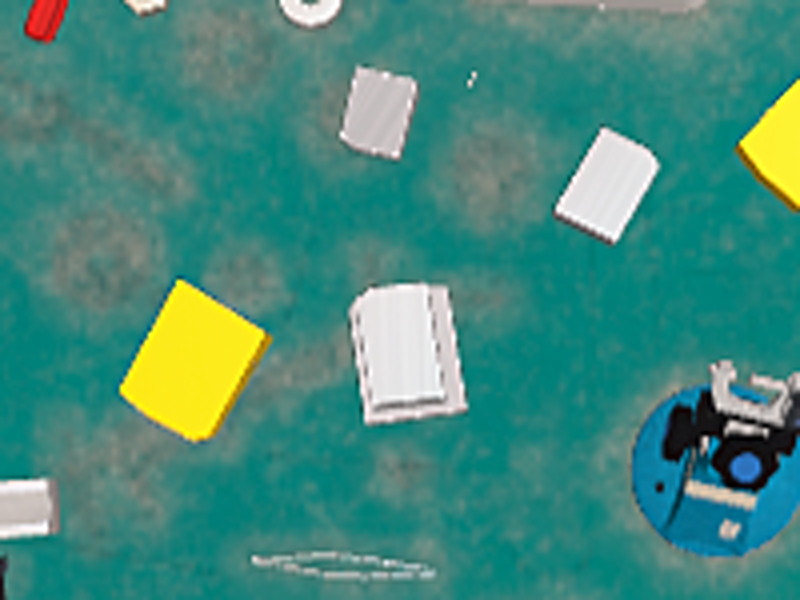

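The scene crop shows the wedge lying on the base, with its top level at (450,315). Measuring how well it is centred and levelled.

```bash
python3 - <<'E'
from h import *
def tf(P,x,y,z,yaw,pitch=0): return Ro.from_euler("ZY",[yaw,pitch],degrees=True).apply(P)+[x,y,z]
for nm in("top","scene"):
    d=dict(np.load(nm+"4.npz"));W=world(d)
    r=W-[.526,.029,0]
    m=(np.hypot(r[...,0],r[...,1])<.06)&(W[...,2]>.053)&(W[...,2]<.066)
    # top patch
    p=W[m];A=np.c_[p[:,:2],np.ones(len(p))];g,*_=np.linalg.lstsq(A,p[:,2],rcond=None)
    (c,s,a)=cv2.minAreaRect((p[:,:2]*1000).astype(np.float32))
    print(nm,m.sum(),"slope xy deg",np.degrees(np.arctan(g[:2])).round(2),"zmed",np.median(p[:,2]).round(4),"rect",np.round(c,1),np.round(s,1),round(a,1),"mean",p.mean(0).round(4))
    # top-face silhouette fit: level face 72*cos.. polygon at z=.0585
    from scipy.optimize import minimize
    # base outline (whole silhouette of stack minus): fit base mask in before image
    d0=dict(np.load(nm+"0.npz"))
    uv=proj(d0,np.array([.523,.027,.025]))
    r0=fit([(d0,mask(d0,uv))],M["base"],(.523,.027,.145))
    print(" base",r0.x.round(4))
    n,l,st,ce=cv2.connectedComponentsWithStats(m.astype(np.uint8)); mm=l==(1+st[1:,4].argmax())
    th=np.radians(12);V=tf(M["wedge"],0,0,.033,0,12);top=V[[1,3,5,7]]
    print(" ideal top centre offset",top.mean(0).round(4),"len",np.ptp(top[:,0]).round(4))
    rr=fit([(d,mm)],top,(.53,.03,.145)); 
    off=Ro.from_euler("z",-r0.x[2]).apply(np.r_[rr.x[:2]-r0.x[:2],0])
    print(" wedge",rr.x.round(4),np.degrees(rr.x[2]).round(1),rr.fun.round(3),"err in base frame",(off*1000).round(1))
E
```

```text
top 531 slope xy deg [0.16 0.42] zmed 0.0585 rect [526.1  30. ] [75.8 46. ] 8.3 mean [0.5258 0.0297 0.0584]
 base [0.5228 0.0268 0.1401]
 ideal top centre offset [0.0053 0.     0.0579] len 0.0735
 wedge [0.5209 0.0292 0.144 ] 8.3 0.06 err in base frame [-1.6  2.6  0. ]
scene 228 slope xy deg [0.51 1.33] zmed 0.0588 rect [523.   31.8] [78.9 51.9] 9.4 mean [0.5214 0.0277 0.0586]
 base [0.5244 0.0312 0.2005]
 ideal top centre offset [0.0053 0.     0.0579] len 0.0735
 wedge [0.5173 0.0275 0.1845] 10.6 0.146 err in base frame [-7.7 -2.3  0. ]
```

```bash
python3 - <<'E'
from h import *
def tf(P,x,y,z,yaw,pitch=0): return Ro.from_euler("ZY",[yaw,pitch],degrees=True).apply(P)+[x,y,z]
E=[(0,1),(2,3),(4,5),(6,7),(0,2),(1,3),(4,6),(5,7),(0,4),(1,5),(2,6),(3,7)]
out=[]
for nm,(bx,by,yaw) in dict(scene=(.5245,.0295,8.3),top=(.5228,.0268,8.2)).items():
    d=dict(np.load(nm+"4.npz"))
    u,v=proj(d,np.array([bx,by,.04])).astype(int)
    I=cv2.resize(d["frame"][v-30:v+30,u-20:u+20,::-1],(400,600),interpolation=cv2.INTER_CUBIC)
    for P,c in((tf(M["base"],bx,by,0,yaw),(0,0,255)),(tf(M["wedge"],bx,by,.033,yaw,12),(255,0,0))):
        q=[((proj(d,p)+.5-[u-20,v-30])*10).astype(int) for p in P]
        for a,b in E: cv2.line(I,tuple(map(int,q[a])),tuple(map(int,q[b])),c,1)
    out.append(I)
cv2.imwrite("pics/o4.png",np.hstack(out))
E
```

```text
(no output)
```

View pics/o4.png

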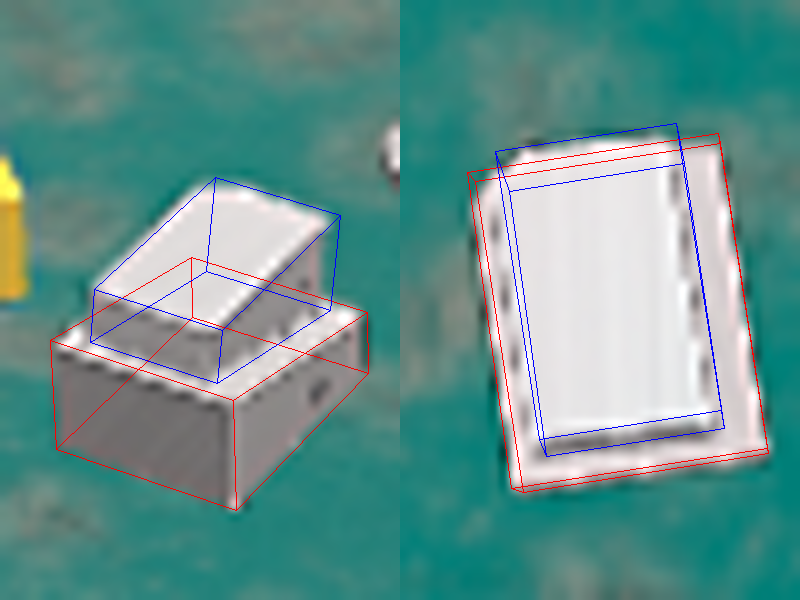

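The overlay puts the wedge about 1.5 mm in x and 2.6 mm in y off ideal, level within 0.5°, and the base has not moved. That's acceptable, so next is the V block.

Call:
{"api": "send_rows", "payload": {"hand": [64,64,64,64,64], "travel": [[20,-6,-10.5],[40,-6,-10.5],[60,-6,-10.5],[69,-6,-10.5],[69,-6,-10.5]], "twist": [[0.064,-0.006,0.007],[0.064,-0.006,0.007],[0.064,-0.006,0.007],[0.064,-0.006,0.007],[0.064,-0.006,0.007]]}}

```text
clock: 10.75
tool_pos: [0.4278, 0.2877, 0.2318]
ee_rot: [0.519, 0.48, 0.519, -0.48]
force: [-0.3, 0.4, 0.2]
finger_gap: 0.064
```

```bash
python3 - <<'E'
from h import *
from rig import *
d=read_camera("scene")
plan((.4272,.2885,.023),4.3)
u,v=proj(d,np.array([.427,.288,.05])).astype(int)
cv2.imwrite(f"pics/s5.png",cv2.resize(d["frame"][v-45:v+45,u-60:u+60,::-1],(800,600),interpolation=cv2.INTER_CUBIC))
E
```

```text
t 10.8 q [0.547 0.38  2.154 0.    0.607 0.47 ] gap 0.0639 F [-1.  -0.2  0.8]
grasp now [0.4279 0.2879 0.0602] jaw yaw now 4.4 x [ 0.  0. -1.]
travel [37.2 -0.6 -0.7] twist [ 0.0019 -0.0002 -0.0003]
```

View pics/s5.png

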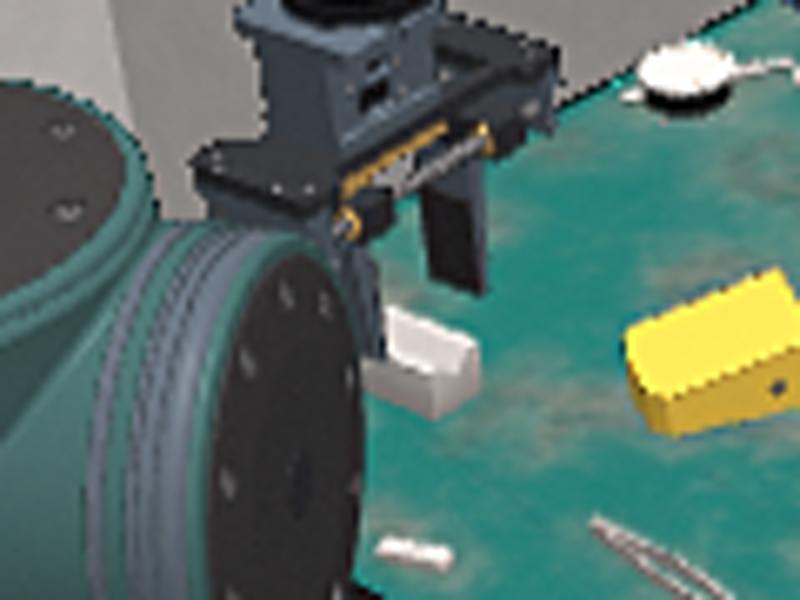

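The fingers straddle the V block (430,360), so I'll go down and close.

Call:
{"api": "send_rows", "payload": {"hand": [64,64,64,64,30], "travel": [[15,-0.6,-0.7],[30,-0.6,-0.7],[37,-0.6,-0.7],[37,-0.6,-0.7],[37,-0.6,-0.7]], "twist": [[0,0,0],[0,0,0],[0,0,0],[0,0,0],[0,0,0]], "grip_force": 35}}

```text
clock: 11.42
tool_pos: [0.4269, 0.2887, 0.1948]
ee_rot: [0.519, 0.481, 0.519, -0.481]
force: [-0.4, 0.5, 0.6]
finger_gap: 0.0567
```

Call:
{"api": "send_rows", "payload": {"hand": [30,30,30,30,30], "travel": [[0,0,0],[0,0,0],[0,0,0],[0,0,0],[0,0,0]], "twist": [[0,0,0],[0,0,0],[0,0,0],[0,0,0],[0,0,0]]}}

```text
clock: 12.05
tool_pos: [0.4268, 0.2886, 0.1948]
ee_rot: [0.519, 0.481, 0.519, -0.481]
force: [-2.2, -1.1, 6.8]
finger_gap: 0.0346
```

```bash
python3 - <<'E'
from h import *
plan((.4272,.2885,.15),4.3)
E
```

```text
t 12.05 q [0.549 0.454 2.151 0.    0.536 0.473] gap 0.0346 F [-2.2 -1.1  6.8]
grasp now [0.4267 0.2886 0.0228] jaw yaw now 4.4 x [-0. -0. -1.]
travel [-1.272e+02  4.000e-01  1.000e-01] twist [0.001 0.    0.   ]
```

Call:
{"api": "send_rows", "payload": {"hand": [30,30,30,30,30], "travel": [[-15,0,0],[-40,0,0],[-75,0,0],[-110,0,0],[-125,0,0]], "twist": [[0,0,0],[0,0,0],[0,0,0],[0,0,0],[0,0,0]]}}

```text
clock: 12.68
tool_pos: [0.4269, 0.2887, 0.3219]
ee_rot: [0.519, 0.482, 0.518, -0.48]
force: [0.1, -0.1, -4.5]
finger_gap: 0.0344
```

```bash
python3 - <<'E'
from h import *
plan((.528,.031,.13),98.4)
E
```

```text
t 12.675 q [ 0.549  0.214  2.142 -0.     0.782  0.473] gap 0.0344 F [ 0.1 -0.1 -4.5]
grasp now [0.4274 0.2889 0.1499] jaw yaw now 4.4 x [ 0.002  0.001 -1.   ]
travel [ 19.8  81.1 264.6] twist [-1.6413e+00  1.2000e-03 -3.0000e-03]
```

Call:
{"api": "send_rows", "payload": {"hand": [30,30,30,30,30], "travel": [[0,8,26],[0,16,52],[0,25,80],[0,33,108],[0,41,135]], "twist": [[-0.16,0,0],[-0.33,0,0],[-0.49,0,0],[-0.66,0,0],[-0.82,0,0]]}}

```text
clock: 13.3
tool_pos: [0.4779, 0.1561, 0.3192]
ee_rot: [0.668, 0.232, 0.668, -0.232]
force: [0.2, 0.0, -4.7]
finger_gap: 0.0353
```

```bash
python3 - <<'E'
from h import *
plan((.528,.031,.13),98.4)
E
```

```text
t 13.3 q [ 0.269  0.2    2.167 -0.     0.775 -0.632] gap 0.0353 F [ 0.2  0.  -4.7]
grasp now [0.4777 0.156  0.1472] jaw yaw now 51.7 x [-0.001 -0.    -1.   ]
travel [ 17.2 -67.  116.9] twist [-8.159e-01 -6.000e-04  4.000e-04]
```

Call:
{"api": "send_rows", "payload": {"hand": [30,30,30,30,30], "travel": [[3,-13,24],[6,-26,48],[9,-40,72],[12,-52,94],[14,-62,110]], "twist": [[-0.16,0,0],[-0.33,0,0],[-0.49,0,0],[-0.65,0,0],[-0.79,0,0]]}}

```text
clock: 13.92
tool_pos: [0.5251, 0.039, 0.305]
ee_rot: [0.706, -0.042, 0.706, 0.042]
force: [-0.4, 0.3, -4.5]
finger_gap: 0.0348
```

Call:
{"api": "send_rows", "payload": {"hand": [30,30,30,30,30], "travel": [[0,0,0],[0,0,0],[0,0,0],[0,0,0],[0,0,0]], "twist": [[0,0,0],[0,0,0],[0,0,0],[0,0,0],[0,0,0]]}}

```text
clock: 14.55
tool_pos: [0.525, 0.0402, 0.3057]
ee_rot: [0.706, -0.041, 0.706, 0.041]
force: [0.3, -0.3, -3.8]
finger_gap: 0.0349
```

```bash
python3 - <<'E'
from h import *
plan((.528,.031,.088),98.4)
E
```

```text
t 14.55 q [ 0.032  0.259  2.125  0.     0.758 -1.654] gap 0.0349 F [ 0.3 -0.3 -3.8]
grasp now [0.5251 0.0402 0.1337] jaw yaw now 96.6 x [ 0.  0. -1.]
travel [45.7 -9.5  1.9] twist [-0.0313  0.0001 -0.    ]
```

Call:
{"api": "send_rows", "payload": {"hand": [30,30,30,30,30], "travel": [[5,-9.5,2],[20,-9.5,2],[30,-9.5,2],[40,-9.5,2],[43,-9.5,2]], "twist": [[-0.031,0,0],[-0.031,0,0],[-0.031,0,0],[-0.031,0,0],[-0.031,0,0]]}}

```text
clock: 15.18
tool_pos: [0.5279, 0.0309, 0.2617]
ee_rot: [0.705, -0.052, 0.706, 0.052]
force: [0.0, 0.5, -3.2]
finger_gap: 0.0347
```

```bash
python3 - <<'E'
from h import *
from rig import *
d=read_camera("scene");np.savez("scene6.npz",**d)
plan((.528,.031,.0813),98.4)
u,v=proj(d,np.array([.53,.03,.07])).astype(int)
cv2.imwrite(f"pics/s6.png",cv2.resize(d["frame"][v-30:v+30,u-40:u+40,::-1],(800,600),interpolation=cv2.INTER_CUBIC))
E
```

```text
t 15.225 q [ 0.014  0.34   2.127  0.     0.675 -1.703] gap 0.0348 F [-0.5  0.3 -3.9]
grasp now [0.5278 0.0309 0.0898] jaw yaw now 98.4 x [-0.001  0.    -1.   ]
travel [8.5 0.1 0. ] twist [-0.0003 -0.0009 -0.0002]
```

View pics/s6.png

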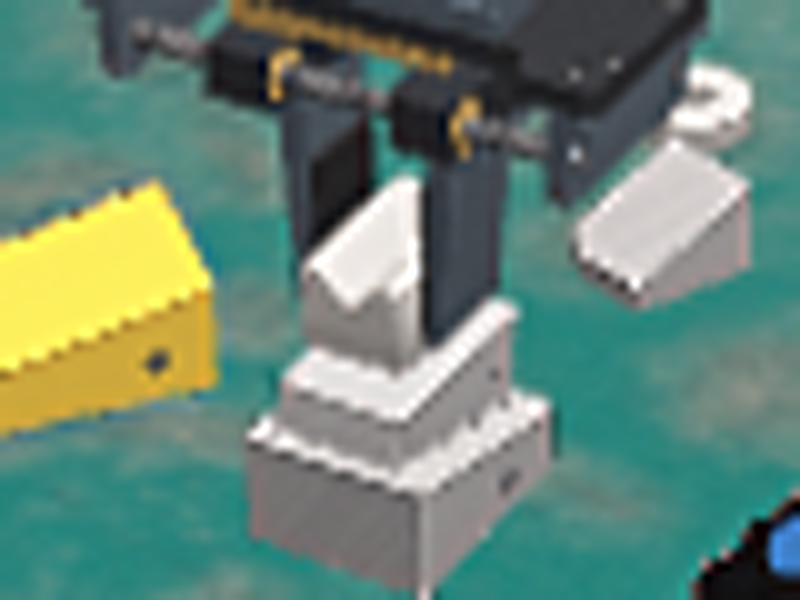

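The V block hovers about 8 mm over the wedge's level top (360,310) and is aligned with it. Lowering gently.

Call:
{"api": "send_rows", "payload": {"hand": [30,30,30,30,30], "travel": [[3,0,0],[5,0,0],[6.5,0,0],[7.5,0,0],[7.5,0,0]], "twist": [[0,0,0],[0,0,0],[0,0,0],[0,0,0],[0,0,0]]}}

```text
clock: 15.85
tool_pos: [0.5282, 0.0307, 0.2551]
ee_rot: [0.705, -0.052, 0.705, 0.052]
force: [0.3, -0.9, -3.7]
finger_gap: 0.0345
```

```bash
python3 - <<'E'
from h import *
plan((.528,.031,.0813),98.4)
E
```

```text
t 15.85 q [ 0.014  0.353  2.127  0.     0.662 -1.703] gap 0.0345 F [ 0.3 -0.9 -3.7]
grasp now [0.5282 0.0307 0.0831] jaw yaw now 98.4 x [ 0.  0. -1.]
travel [ 1.8  0.3 -0.1] twist [-0.0003  0.0001 -0.    ]
```

Call:
{"api": "send_rows", "payload": {"hand": [30,30,30,30,30], "travel": [[0.5,0,0],[1,0,0],[1.5,0,0],[1.8,0,0],[1.8,0,0]], "twist": [[0,0,0],[0,0,0],[0,0,0],[0,0,0],[0,0,0]]}}

```text
clock: 16.48
tool_pos: [0.5282, 0.0308, 0.2533]
ee_rot: [0.705, -0.052, 0.705, 0.052]
force: [-0.2, -0.2, -4.6]
finger_gap: 0.0347
```

Call:
{"api": "send_rows", "payload": {"hand": [30,30,30,30,30], "travel": [[0.4,0,0],[0.8,0,0],[1.0,0,0],[1.0,0,0],[1.0,0,0]], "twist": [[0,0,0],[0,0,0],[0,0,0],[0,0,0],[0,0,0]]}}

```text
clock: 17.1
tool_pos: [0.5283, 0.0308, 0.2529]
ee_rot: [0.705, -0.052, 0.705, 0.052]
force: [-4.9, -0.3, 8.8]
finger_gap: 0.0346
```

Contact: the force went from −4.6 to +8.8 N. Releasing slowly and retracting straight up.

Call:
{"api": "send_rows", "payload": {"hand": [36,39,43,48,54], "travel": [[0,0,0],[0,0,0],[0,0,0],[0,0,0],[0,0,0]], "twist": [[0,0,0],[0,0,0],[0,0,0],[0,0,0],[0,0,0]]}}

```text
clock: 17.73
tool_pos: [0.5282, 0.0308, 0.2523]
ee_rot: [0.705, -0.052, 0.705, 0.052]
force: [0.1, 0.1, 0.3]
finger_gap: 0.053
```

Call:
{"api": "send_rows", "payload": {"hand": [56,56,56,56,56], "travel": [[0,0,0],[-15,0,0],[-40,0,0],[-80,0,0],[-120,0,0]], "twist": [[0,0,0],[0,0,0],[0,0,0],[0,0,0],[0,0,0]]}}

```text
clock: 18.35
tool_pos: [0.528, 0.0307, 0.3745]
ee_rot: [0.705, -0.052, 0.705, 0.052]
force: [-0.0, -0.0, -1.3]
finger_gap: 0.056
```

Call:
{"api": "send_rows", "payload": {"hand": [56,56,56,56,56], "travel": [[-10,40,0],[-20,90,0],[-30,150,0],[-30,200,0],[-30,250,0]], "twist": [[0,0,0],[0,0,0],[0,0,0],[0,0,0],[0,0,0]]}}

```text
clock: 18.98
tool_pos: [0.4911, 0.2797, 0.4038]
ee_rot: [0.706, -0.052, 0.705, 0.052]
force: [0.6, -1.0, 0.5]
finger_gap: 0.0561
```

```bash
python3 - <<'E'
from h import *
from rig import *
d=read_camera("scene");d2=read_camera("top")
s=sense();print(s["clock"],s["tool_pos"],s["force"])
def tf(P,x,y,z,yaw,pitch=0): return Ro.from_euler("ZY",[yaw,pitch],degrees=True).apply(P)+[x,y,z]
E=[(0,1),(2,3),(4,5),(6,7),(0,2),(1,3),(4,6),(5,7),(0,4),(1,5),(2,6),(3,7)]
out=[]
for D,nm,(bx,by,yaw) in ((d,"scene",(.5245,.0295,8.3)),(d2,"top",(.5228,.0268,8.2))):
    np.savez(nm+"7.npz",**D); W=world(D)
    u,v=proj(D,np.array([bx,by,.05])).astype(int)
    I=cv2.resize(D["frame"][v-30:v+30,u-20:u+20,::-1],(400,600),interpolation=cv2.INTER_CUBIC)
    P=tf(M["base"],bx,by,0,yaw)
    q=[((proj(D,p)+.5-[u-20,v-30])*10).astype(int) for p in P]
    for a,b in E: cv2.line(I,tuple(map(int,q[a])),tuple(map(int,q[b])),(0,0,255),1)
    out.append(I)
    r=W-[.526,.03,0];n=np.hypot(r[...,0],r[...,1])<.06
    for lo,hi in((.053,.066),(.082,.095)):
        p=W[n&(W[...,2]>lo)&(W[...,2]<hi)]
        c,sz,a=cv2.minAreaRect((p[:,:2]*1000).astype(np.float32));print(nm,lo,len(p),"z",np.median(p[:,2]).round(4),np.round(c,1),np.round(sz,1),round(a,1))
cv2.imwrite("pics/o7.png",np.hstack(out))
E
```

```text
19.075 [0.49092199 0.28137305 0.40363688] [ 0.07042435 -0.79175513  0.52203896]
scene 0.053 122 z 0.0588 [523.7  29.7] [76.2 48.5] 5.3
scene 0.082 116 z 0.0873 [529.4  30.9] [65. 39.] 8.8
top 0.053 177 z 0.0583 [526.  30.] [75.6 45.7] 8.2
top 0.082 264 z 0.0872 [529.3  30.5] [60.1 35. ] 8.1
```

View pics/o7.png

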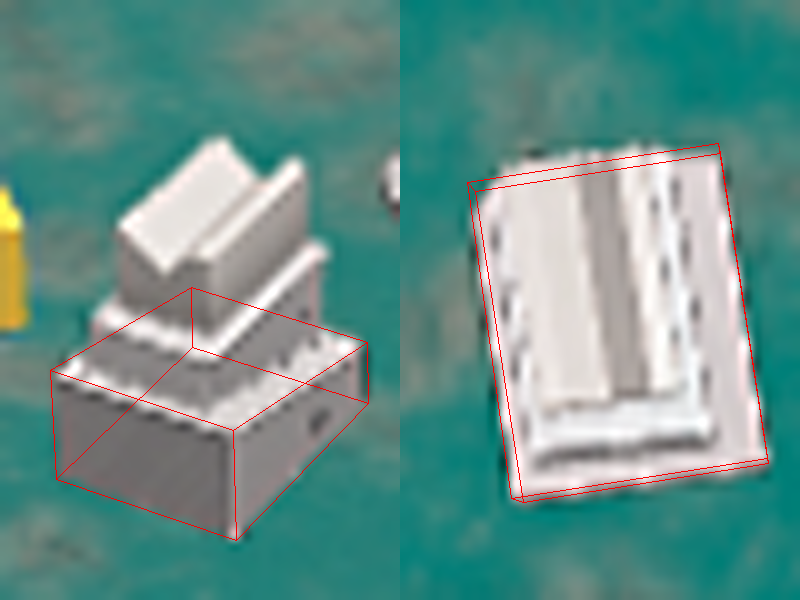

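The V block stands level at z 0.087 m, about 3 mm in x and under 1 mm in y from the middle of the wedge top. The base still matches its original outline. Settling the arm, then handing in.

Call:
{"api": "send_rows", "payload": {"hand": [56,56,56,56,56], "travel": [[0,0,0],[0,0,0],[0,0,0],[0,0,0],[0,0,0]], "twist": [[0,0,0],[0,0,0],[0,0,0],[0,0,0],[0,0,0]]}}

```text
clock: 19.7
tool_pos: [0.4918, 0.2778, 0.4024]
ee_rot: [0.705, -0.052, 0.705, 0.052]
force: [-0.6, 0.3, 0.0]
finger_gap: 0.0559
```

```bash
python3 -c "
from rig import *
print(finish_job())"
```

```text
the job is handed in; nothing more can be done
None
```

The rest is built and handed in at about 20 s. The long 12° offcut lies on the biggest (grey) offcut with its thick end over the low end. I let go of it, then stood the V block upright on its level top, lengthwise along the wedge.

Last checks:
- **Wedge:** its top was level within about 0.5° (top camera, before the V block went on) and stands at z ≈ 58 mm. By the top camera it sits about 1.6 mm in x and 2.6 mm in y off the middle of the slope.
- **V block:** it stands upright, with its top at z ≈ 87 mm. It is about 3 mm along and under 1 mm across from the middle of the wedge top.
- **Base and arm:** the base still matches its original outline. The arm is clear of everything, and the highest force reading at the end of a move was about 13 N.

The two cameras disagreed:
- They differed by about 2 mm in x and 4 mm in y on most positions, so I worked from the top camera, adjusted by 1–2 mm.
- A rougher fit from the scene camera put the wedge about 8 mm off along the slope. An overlay of the ideal position on both pictures didn't bear that out, so I didn't use it.

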